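Lock the bayonet ring on the casting disc's turntable

TASK

Pick up the brass bayonet ring by its black grip bar and gently lower it into the steel collar at the centre of the blue disc, feeling for the two entry gaps. Press it down against the disc's springs, twist it clockwise a quarter turn to the stop without forcing it, and let it spring up so that it clicks into its notches and stays locked level; let go and leave the cutter, jar and dish alone.

Things in the scene. Friction and masses are not known exactly. Their poses are not given: they have to be found in the camera images.
- ring_mid (a point): Loose brass bayonet ring, 0.22 kg: point on its axis 32 mm above its underside; z up, x along the grip bar and the pins (half a turn gives the same part). It stands on a plug 40 mm in diameter, 23 mm high; over it a flange 86 mm in diameter, 23 to 29 mm up; on that a black grip bar 14 mm thick (along y), 50 mm long (along x), 29 to 63 mm up.
- ring_pins (a point): Point on the ring's axis level with its two steel pins, 10 mm above the underside, axes as ring_mid. The pins are round, 8 mm in diameter, and stick out of the plug along +x and -x to 30 mm from the axis. Red marks on the flange show their line.
- ring: The same ring: origin at the centre of its underside, axes as ring_mid.
- hub (a point): Centre of the steel collar's mouth, level with its top face, 52 mm above the bench; fixed to the stand, z up. Bore 45 mm wide through a lip 6 mm thick; below it a room 66 mm wide, down to 26 mm. Two opposite gaps in the lip, each 32 degrees wide, let the pins through. Seen from above the line of the gaps lies 0.15 to 1.35 rad anticlockwise of hub's x axis; how far is not measured: look, or feel.
- hub_press (a point): Point on the collar's axis 21.5 mm below hub. Ring underside against hub's level: 6 mm below with the pins on top of the lip; 13 mm below with the pins in the gaps and the flange on the blue disc; from there springs resist (2 N, then 1 N more per mm); from 20 mm below the pins are clear under the lip and the ring can turn; at 23 mm the flange is hard on the collar.
- hub_lock (a point): Point on the collar's axis 17 mm below hub, where the underside lies when locked. Clockwise seen from above, the ring turns 1.53 rad from mid-gap to a solid stop; just before it, notches 3 mm deep, 28 degrees wide in the lip's underside take the pins when it is let up; springs then hold it with 6 N. Short of the notches it stays 3 mm too low, in the gaps it comes 4 mm too high.
- stand: Fixed stand with collar and sprung blue disc: 210 mm in diameter, 10 mm thick, top 62 mm above the bench when free, hole 78 mm wide; castings up to 8 mm high fixed round its edge, over 70 mm from the axis. Origin at the centre of the foot on the bench, axes parallel to hub's. The ring's contacts with it may add up to 60 N at most: about 1 N m of twist at the stop.
- cutter: Yellow cutter with a black end, 140 x 25 x 17 mm, lying on the bench; leave alone. Origin at the centre of its underside, x along it.
- jar: Closed jar with a blue cap, 60 mm in diameter, 75 mm high; leave alone. Origin at the centre of its underside.
- dish: White bowl, 90 mm in diameter, 35 mm high; leave alone. Origin at the centre of its underside.
Not all that is in view belongs to the job. There is more than one size of the ring; the job needs the largest.

How it is judged:
By the outcome, as a careful person would: the job done as asked, in the order asked, and still so for the second after the job is handed in, with the robot touching nothing.
It also fails if it takes over 72 s, if anything falls off the work surface, if the arm or the gripper's body presses on something with over 40 N, if the wrist force passes 120 N, or if a joint passes its speed limit or range.

ROBOT

A 6-joint arm with a two-finger parallel gripper is mounted at the origin on the work surface. World frame = base frame: x ahead of the robot, y to its left, z up, the work surface at z = 0. Lengths are in mm, angles in rad, forces in N, time in s.
With the tool pointing down it reaches from about 275 to 1000 mm from the base axis. Payload 8.4 kg.
Tool frame: the origin (TCP) lies midway between the tips of the shut fingers; the grasp point (between the pads) lies r.grip_point_offset behind it (r.grip_point_offset is the distance from the TCP to the grasp point, in mm); z points along the fingers, y is the direction in which the jaws open and shut (so a half turn about z gives the same grasp; the last joint's range is limited). The gripper opens to 85 mm and grips with 20 to 120 N. Pads are 22 mm wide; open, the fingers measure 114 mm over their backs; the gripper's body (76 mm by 85 mm) begins 54 mm behind the grasp point. The pads swing forward as they close: fully open they stand 13 mm farther back than shut.
Start: joints at [1.27, 0.353, 1.633, -0, 1.155, -0.002], TCP at [183.982, 597.309, 231.281] pointing down, gripper open.
Joint ranges: [-2.63, 2.63], [-0.92, 2.1], [0.06, 2.66], [-1.3, 4.44], [0, 2.69], [-3.02, 3.02]. Speed limits (rad/s): [2.22, 2.22, 2.79, 3.14, 3.14, 3.14].

INTERFACE

Orientations are given as [roll, pitch, yaw] about the fixed x, y, z axes, in that order (R = Rz(yaw) Ry(pitch) Rx(roll)).
In Python, from rig import r gives the robot as it stands.
- The arm moves only by the tool move_arm, never from a script. Its argument "targets" is one flat list of numbers, 5 for each row, row after row: the gripper's target within -1 to 1 (fully open at 1, half-way at 0, shut at -1), then the shift along the tool's x, y, z in cm, then the turn about the tool's z in degrees. In form: [gripper, tx, ty, tz, turn, gripper, tx, ty, tz, turn, ...]. A call has 1 to 10 rows; each row is the pose to reach, as a shift and turn from the pose commanded when the call began, along the tool's axes at that moment; what a row does not reach only later rows make up. A row lasts 1/10 s, in which the tool goes at most 50 mm and 8.59 degrees, less where a joint would pass 70% of its speed; a pose out of reach is approached as far as the arm can. A call with a gripper value outside its range is refused whole. The fingers move at their own pace and stop on an object; "squeeze" is the grip in N (left out, the last holds). Time passes only in rows, so rows that repeat a pose let the fingers close. It gives the time, the measured TCP pose, the force and the opening at its end, in the units of the state.
- r.sense(): the state, without advancing time (a new reading comes with each control period).
- r.grab_frame(name): name is "scene" or "top"; returns a dict with "img" (420x560x3 uint8, blue, green, red), "K" (3x3 intrinsics, pixels), "world_to_cam" (4x4, takes a point from world to camera coordinates). Camera axes: x right, y down, z forward; pixel columns grow to the right and rows downward; lengths in mm; the calibration is good to about 2 mm. A picture is of the moment at which its call begins. There is no depth.
- r.sign_off(): hands the job in, once; it reports no verdict.
Trained networks look in a picture, given as the dict that the camera call returned (one of the last four; its "shot" number tells which), for a name from the list of things; names that differ only in an ending like _2 or _b are one class to them, and where a whole thing is asked for, a point or a joint stands for the part that bears it (a point fixed in the world has none). Each returns a list of dicts, best first, with "conf" (0 to 1); they miss things now and then, are a little off and sometimes report something else, mostly with a low value. They report only what shows in the picture. A call takes as long as a camera call. They do not tell look-alikes from the thing itself.
- r.outline_of(picture, thing): "region" (420x560 bool, what is visible of it).
- r.mark_of(picture, thing): "position" ([x, y, z] in mm, in world coordinates, good to about 4 mm: a listed point, or the origin of a listed thing).
The state is a dict: "clock": time; "qpos": joint angles; "qvel": joint speeds; "joint_efforts": joint torques, N m; "eef_pos": TCP position; "tcp_rot": TCP orientation; "contact_force": force on the tool from outside, world axes, zero at the start; "wrist_torque": the same for the moment, N m; "opening": opening from 0.0 (shut) to 1.0 (fully open).
Only numpy, scipy, OpenCV 4.12 (cv2) and the standard library are available. Lean on these libraries where they do the work, as an engineer would, in place of code of your own. Each camera call takes 0.05 s, during which the arm holds its last target.

## Working session

There is one attempt and no reset: what is moved stays moved. The work goes in short steps, Python scripts to look and compute and a tool call to move; the robot and the scene stay as the last step left them, time stands still between calls to the robot, and variables do not carry over. Pictures are saved under pics/ and viewed, and the job is handed in when it is done.

Besides the shell and the picture viewer there is one more tool, called after "Request:" as a command line: name --argument value ..., lists and objects as JSON in quotes. move_arm: Moves the arm, as the interface text tells. Its arguments: {"type":"object","properties":{"targets":{"type":"array","items":{"type":"number"}},"squeeze":{"type":"number"}},"required":["targets"]}

```bash
mkdir -p pics; ls
python3 - <<'E'
from rig import r
import cv2
print(r.sense(), r.grip_point_offset)
for n in("scene","top"):
    f=r.grab_frame(n); cv2.imwrite(f"pics/{n}0.png",f["img"])
    print(n,f["K"].tolist(),f["world_to_cam"].round(3).tolist())
    for t in("ring","ring_mid","ring_pins","hub","stand","cutter","jar","dish"):
        print(t,[(m["position"],m["conf"]) for m in r.mark_of(f,t)])
E
```

```text
pics
{'clock': 0.0, 'qpos': array([ 1.26959078e+00,  3.53648387e-01,  1.63415058e+00, -7.27627464e-06,
        1.15519520e+00, -2.42670697e-03]), 'qvel': array([ 0.00081678, -0.00016236, -0.00056848,  0.00106351, -0.00025684,
        0.00175598]), 'joint_efforts': array([-2.59026347e-04, -6.05253196e+01, -3.42063224e+01, -3.15538819e-05,
        9.44662490e-03, -1.34762396e-05]), 'eef_pos': array([183.84528761, 596.84225542, 230.55449327]), 'tcp_rot': array([-3.14019113e+00,  3.25166951e-06,  2.84281676e+00]), 'contact_force': array([-0.30933753,  0.30752394, -1.2201546 ]), 'wrist_torque': array([-0.03131043,  0.06577366, -0.00213235]), 'opening': 1.001830361715412} 18.700000000000003
scene [[420.1076768910647, 0.0, 283.6660348051786], [0.0, 420.1076768910647, 207.72909164283124], [0.0, 0.0, 1.0]] [[-0.727, 0.687, 0.01, 370.193], [0.573, 0.614, -0.543, -325.17], [-0.379, -0.389, -0.84, 1178.663], [0.0, 0.0, 0.0, 1.0]]
ring [([519.6, -256.1, 4.5], 0.89), ([490.5, -127.1, -0.1], 0.71), ([393.4, -277.3, 2.3], 0.57)]
ring_mid [([489.7, -124.1, 22.1], 0.88), ([519.0, -250.0, 29.7], 0.79),
[... 436 characters left out ...]
3090164], [0.0, 517.6777151735988, 200.66296005111988], [0.0, 0.0, 1.0]] [[0.023, -1.0, 0.006, 26.486], [-0.998, -0.023, -0.061, 578.76], [0.061, -0.005, -0.998, 1148.707], [0.0, 0.0, 0.0, 1.0]]
ring [([491.4, -126.6, -0.1], 0.7), ([392.9, -277.9, 1.8], 0.63), ([519.5, -248.6, 0.2], 0.61)]
ring_mid [([390.2, -281.6, 23.7], 0.8), ([488.5, -126.4, 21.9], 0.78), ([518.4, -245.7, 31.6], 0.58), ([435.0, 322.3, 1.7], 0.37)]
ring_pins [([519.1, -244.5, 9.7], 0.84), ([389.1, -281.9, 6.3], 0.84), ([487.3, -131.0, 4.9], 0.8)]
hub [([532.1, 81.0, 50.0], 0.92)]
stand [([534.5, 82.8, 0.1], 0.94)]
cutter [([690.6, -222.8, -3.1], 0.85)]
jar [([617.1, 319.6, -1.8], 0.85)]
dish [([432.7, 321.0, -0.1], 0.74)]
```

View pics/scene0.png

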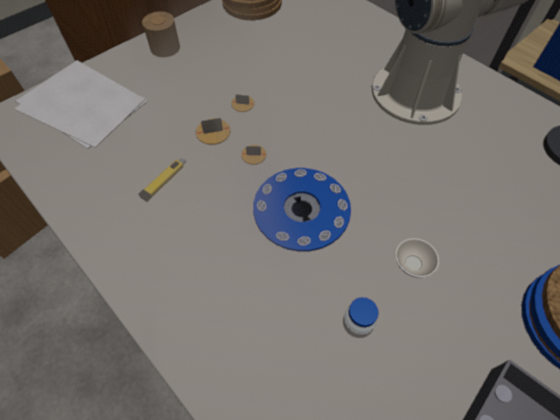

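View pics/top0.png

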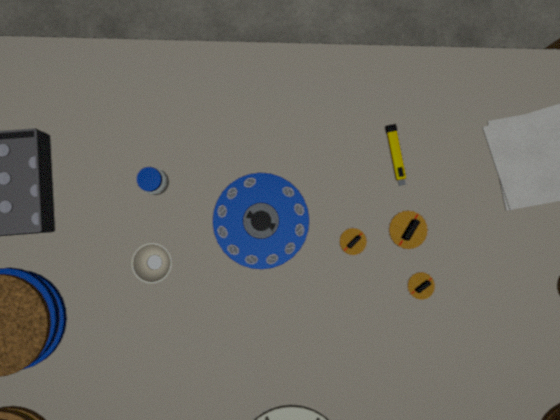

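```bash
cat > h.py <<'E'
import numpy as np, cv2
def unproj(f,u,v,z):
    K=np.array(f["K"]);T=np.array(f["world_to_cam"])
    d=T[:3,:3].T@np.linalg.solve(K,[u,v,1.]); c=-T[:3,:3].T@T[:3,3]
    return c+d*(z-c[2])/d[2]
def proj(f,p):
    K=np.array(f["K"]);T=np.array(f["world_to_cam"]); q=K@(T[:3,:3]@np.array(p,float)+T[:3,3]); return q[:2]/q[2]
E
python3 - <<'E'
from rig import r
import cv2,numpy as np
from h import *
f=r.grab_frame("top");im=f["img"]
a=cv2.resize(im[185:305,325:445],(480,480),interpolation=cv2.INTER_CUBIC)
cu,cv=[int(x) for x in proj(f,[532,81,52])]
b=cv2.resize(im[cv-30:cv+30,cu-30:cu+30],(480,480),interpolation=cv2.INTER_CUBIC)
print(cu,cv)
cv2.imwrite("pics/c1.png",np.hstack([a,b])[:, :960]); cv2.imwrite("pics/c1.png",cv2.resize(np.hstack([a,b]),(800,400)))
# flange diameters
hsv=cv2.cvtColor(im,cv2.COLOR_BGR2HSV)
m=cv2.inRange(hsv,(5,120,80),(28,255,255)); n,l,s,c=cv2.connectedComponentsWithStats(m)
for i in range(1,n):
    if s[i,4]>100: print(s[i],c[i])
for s_ in ("top","scene"):
    f=r.grab_frame(s_);im=f["img"]
    for nm in("ring",):
        for o in r.outline_of(f,nm):
            ys,xs=np.nonzero(o["region"]);print(s_,o["conf"],xs.min(),xs.max(),ys.min(),ys.max(),len(xs))
E
```

```text
259 220
[387 131  19  49 396] [395.78030303 152.4040404 ]
[389 211  39  38 924] [407.29220779 229.34415584]
[340 228  26  27 469] [352.40298507 241.05970149]
[408 272  27  27 450] [420.26888889 285.39111111]
[   0  275   47  101 3487] [ 19.09979925 324.4622885 ]
[  0 412  24   8 122] [  9.20491803 416.23770492]
top 0.79 389 426 211 248 1126
top 0.78 338 365 227 254 623
top 0.56 407 433 272 299 604
scene 0.84 231 253 94 111 315
scene 0.8 241 265 145 163 386
scene 0.6 196 229 118 144 695
```

View pics/c1.png

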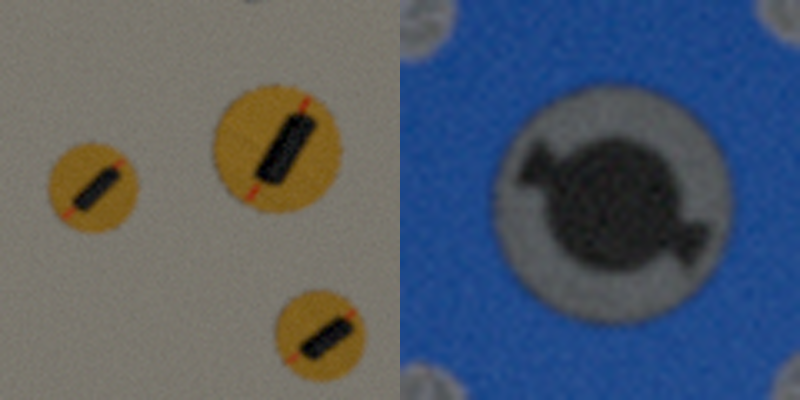

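Run:
```python
from rig import r
import cv2,numpy as np
from h import *
fs=[r.grab_frame("top") for _ in range(6)]
f=fs[0];im=np.mean([g["img"].astype(float) for g in fs],0).astype(np.float32)
T=f["world_to_cam"];print("cam",-T[:3,:3].T@T[:3,3])
def rect(z,cx,cy,h,s=4):
    # pixel (i,j): x=cx+h-i/s , y=cy+h-j/s
    n=int(2*h*s)+1
    P=np.array([[proj(f,[cx+h-i/s,cy+h-j/s,z]) for j in range(n)] for i in range(n)],np.float32)
    return cv2.remap(im,P[...,0],P[...,1],cv2.INTER_CUBIC)
# hub
s=4;h=45;cx,cy=532.,81.
R=rect(52,cx,cy,h); g=R.mean(2)
hs=cv2.cvtColor(np.clip(R,0,255).astype(np.uint8),cv2.COLOR_BGR2HSV)
blue=((hs[...,1]>130)).astype(np.uint8)
cnts,_=cv2.findContours(1-blue,cv2.RETR_EXTERNAL,cv2.CHAIN_APPROX_NONE);c=max(cnts,key=cv2.contourArea)
(e,ax,an)=cv2.fitEllipse(c);print("collar/discHole centre",cx+h-e[1]/s,cy+h-e[0]/s,np.array(ax)/s)
cnts=None
thr=45
dark=(g<thr).astype(np.uint8)
print("gray levels",np.percentile(g[150:210,150:210],[5,50,95]), g[20:40,180].mean())
n,l,st,ce=cv2.connectedComponentsWithStats(dark)
i=l[180,180]; m=l==i
ys,xs=np.nonzero(m);X=cx+h-ys/s;Y=cy+h-xs/s
print("dark centroid",X.mean(),Y.mean(),"area mm2",len(X)/s/s, "expected ~",np.pi*22.5**2)
for it in range(3):
    x0,y0=(X.mean(),Y.mean()) if it==0 else (x1,y1)
    rr=np.hypot(X-x0,Y-y0);th=np.arctan2(Y-y0,X-x0)
    k=rr>24.5
    ang=np.angle(np.mean(np.exp(2j*th[k])))/2
    x1,y1=x0,y0
    print("gap ang",ang,"n",k.sum())
    for sg in(0,np.pi):
        q=k&(np.cos(th-ang-sg)>0); print("  each",np.angle(np.mean(np.exp(1j*th[q]))),rr[q].max(),np.percentile(th[q],[2,98]))
    break
cv2.imwrite("pics/hubr.png",np.hstack([R,cv2.merge([dark*255.]*3).astype(np.float32)]))
# ring: flange top z=29
cx,cy=519.,-247.;h=55
R=rect(29,cx,cy,h);hs=cv2.cvtColor(np.clip(R,0,255).astype(np.uint8),cv2.COLOR_BGR2HSV)
w=(hs[...,1]>110).astype(np.uint8)
cnts,_=cv2.findContours(w,cv2.RETR_EXTERNAL,cv2.CHAIN_APPROX_NONE);c=max(cnts,key=cv2.contourArea)
e,ax,an=cv2.fitEllipse(cv2.convexHull(c));rx,ry=cx+h-e[1]/s,cy+h-e[0]/s;print("flange",rx,ry,np.array(ax)/s)
B,G,Rr=[R[...,k] for k in range(3)]
yy,xx=np.mgrid[:R.shape[0],:R.shape[1]];X=cx+h-yy/s;Y=cy+h-xx/s
rr=np.hypot(X-rx,Y-ry)
red=(rr<41)&(rr>27)&(G<0.55*Rr)&(Rr>90)
th=np.arctan2(Y-ry,X-rx)[red];print("red",red.sum(),"ang",np.angle(np.mean(np.exp(2j*th)))/2, [np.median(th[np.cos(th-a)>.5]) for a in(-.53,2.61)])
R2=rect(63,cx,cy,h);g=R2.mean(2);d=(g<50)&(np.hypot(X-rx,Y-ry)<40)
pts=np.stack([X[d],Y[d]],1).astype(np.float32);print("bar rect z63",cv2.minAreaRect(pts),pts.mean(0))
q=pts-pts.mean(0);ev=np.linalg.eigh(q.T@q)[1][:,1];print("bar ang",np.arctan2(ev[1],ev[0]))
cv2.imwrite("pics/ringr.png",np.hstack([R,cv2.resize(R2,R.shape[1::-1])])[:, :900])
```

```text
cam [ 507.00513442   45.48969824 1181.55311568]
collar/discHole centre 532.1416358947754 79.17931747436523 [77.95440674 78.21691895]
gray levels [28.83263054 31.08647156 32.79062176] 78.83908
dark centroid 532.108461925204 79.27002359129055 area mm2 1616.0625 expected ~ 1590.4312808798327
gap ang 1.1313948988877245 n 2674
  each 1.1257220137609742 31.846506963091386 [0.91691394 1.33379381]
  each -2.0042270198478382 31.74116904464895 [-2.20523364 -1.80788664]
flange 520.0997657775879 -248.52851104736328 [85.26302338 85.95445251]
red 1704 ang -0.5193475667385219 [np.float64(-0.5356280270787839), np.float64(2.6364293519654254)]
bar rect z63 ((519.9532470703125, -244.7396240234375), (19.433862686157227, 52.168373107910156), 59.981624603271484) [ 519.9434  -244.68936]
bar ang 2.5858293[ WARN:0@8.091] global loadsave.cpp:1063 imwrite_ Unsupported depth image for selected encoder is fallbacked to CV_8U.
```

Run:
```python
from rig import r
import cv2,numpy as np
from h import *
fs=[r.grab_frame("scene") for _ in range(6)]
f=fs[0];im=np.mean([g["img"].astype(float) for g in fs],0).astype(np.float32)
T=f["world_to_cam"];print("cam",-T[:3,:3].T@T[:3,3])
s=4
def rect(z,cx,cy,h):
    n=int(2*h*s)+1
    P=np.array([[proj(f,[cx+h-i/s,cy+h-j/s,z]) for j in range(n)] for i in range(n)],np.float32)
    return cv2.remap(im,P[...,0],P[...,1],cv2.INTER_CUBIC)
def fit(w,cx,cy,h):
    cnts,_=cv2.findContours(w,cv2.RETR_EXTERNAL,cv2.CHAIN_APPROX_NONE);c=max(cnts,key=cv2.contourArea)
    e,ax,an=cv2.fitEllipse(cv2.convexHull(c));print(cx+h-e[1]/s,cy+h-e[0]/s,np.array(ax)/s)
cx,cy,h=532.,79.,45
R=rect(62,cx,cy,h);hs=cv2.cvtColor(np.clip(R,0,255).astype(np.uint8),cv2.COLOR_BGR2HSV)
fit((hs[...,1]<=130).astype(np.uint8),cx,cy,h)
h2=130;Rb=rect(62,cx,cy,h2);hs=cv2.cvtColor(np.clip(Rb,0,255).astype(np.uint8),cv2.COLOR_BGR2HSV)
fit((hs[...,1]>130).astype(np.uint8),cx,cy,h2)
R5=rect(52,cx,cy,h)
d=(R5.mean(2)<45).astype(np.uint8);fit(d,cx,cy,h)
cx,cy,h=520.,-248.,55
Q=rect(29,cx,cy,h);hs=cv2.cvtColor(np.clip(Q,0,255).astype(np.uint8),cv2.COLOR_BGR2HSV)
fit((hs[...,1]>110).astype(np.uint8),cx,cy,h)
B,G,Rr=[Q[...,k] for k in range(3)]
yy,xx=np.mgrid[:Q.shape[0],:Q.shape[1]];X=cx+h-yy/s;Y=cy+h-xx/s
rr=np.hypot(X-520,Y+248.5);red=(rr<41)&(rr>27)&(G<0.55*Rr)&(Rr>90)
th=np.arctan2(Y+248.5,X-520)[red];print("red",red.sum(),np.angle(np.mean(np.exp(2j*th)))/2)
cv2.imwrite("pics/sc.png",np.hstack([cv2.resize(R5,(400,400)),cv2.resize(Q,(400,400))]).clip(0,255).astype(np.uint8))
h_=cv2.imread("pics/hubr.png");q_=cv2.imread("pics/ringr.png")
cv2.imwrite("pics/tp.png",np.vstack([cv2.resize(h_,(600,300)),cv2.resize(q_,(600,300))]))
```

```text
cam [901.85162877 403.86750341 809.67905566]
535.2484436035156 81.30944061279297 [75.22761536 78.24452209]
533.7812652587891 81.66352844238281 [203.77304077 207.84690857]
532.942684173584 80.08604431152344 [39.61970139 62.78443527]
522.6411209106445 -245.90614318847656 [80.86578369 82.89363098]
red 0 nan
  return _methods._mean(a, axis=axis, dtype=dtype,
  ret = ret.dtype.type(ret / rcount)
```

View pics/sc.png

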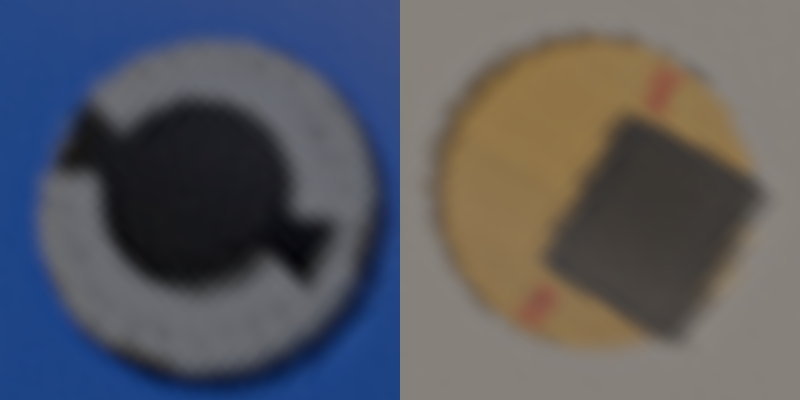

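View pics/tp.png

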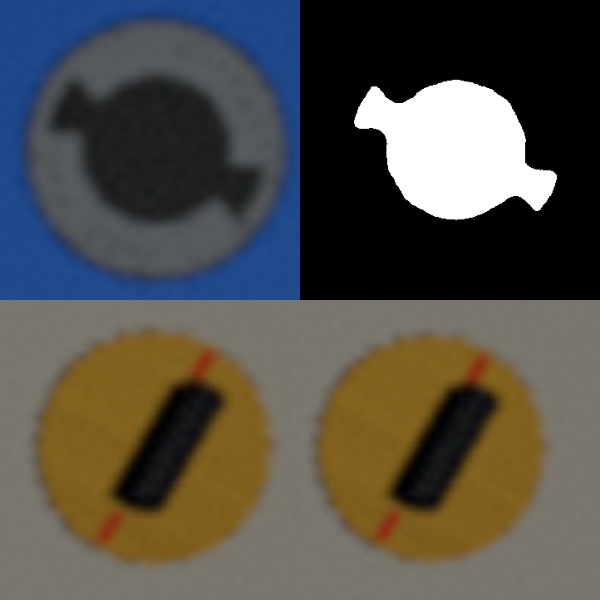

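```bash
cat >> h.py <<'E'
def rel(s,x,y,z,yaw,cmd=None):
    p=np.array(s["eef_pos"]);a=s["tcp_rot"][2]
    d=np.array([x,y,z])-p
    t=-np.degrees(yaw-a)
    print("tx,ty,tz cm",round((d@[np.cos(a),np.sin(a),0])/10,2),round((d@[np.sin(a),-np.cos(a),0])/10,2),round(-d[2]/10,2),"turn",round(t,2),"(mod360",round((t+180)%360-180,2),") yaw",round(a,4))
E
python3 - <<'E'
from rig import r
from h import *
s=r.sense(); rel(s,521,-247.5,140,-0.522)
rel(s,521-.55*337,-247.5+.55*844,190,-0.522)
E
```

```text
tx,ty,tz cm -57.08 -70.82 9.13 turn 192.79 (mod360 -167.21 ) yaw 2.8428
tx,ty,tz cm -25.7 -31.91 4.13 turn 192.79 (mod360 -167.21 ) yaw 2.8428
```

Request:
move_arm --targets '[1, -25.7, -31.9, 4, 80, 1, -25.7, -31.9, 4, 80, 1, -25.7, -31.9, 4, 80, 1, -25.7, -31.9, 4, 80, 1, -25.7, -31.9, 4, 80, 1, -25.7, -31.9, 4, 80, 1, -25.7, -31.9, 4, 80, 1, -25.7, -31.9, 4, 80, 1, -25.7, -31.9, 4, 80, 1, -25.7, -31.9, 4, 80]' --squeeze 80

```text
clock: 2.75
eef_pos: [336.3, 214.7, 191.3]
tcp_rot: [3.141, 0.0, 1.438]
contact_force: [0.3, 1.0, -0.5]
opening: 1.002
```

Run:
```python
from rig import r
from h import *
s=r.sense(); rel(s,521,-247.5,140,-0.522);print(s["qpos"],s["contact_force"])
```

```text
tx,ty,tz cm -43.36 24.45 5.13 turn 112.27 (mod360 112.27 ) yaw 1.4375
[ 5.64798981e-01  4.26501437e-02  2.12873957e+00 -3.84813116e-04
  9.70201296e-01  6.98294033e-01] [ 0.25924066  0.97901768 -0.45298236]
```

Request:
move_arm --targets '[1, -43.3, 24.4, 5.1, 82, 1, -43.3, 24.4, 5.1, 82, 1, -43.3, 24.4, 5.1, 82, 1, -43.3, 24.4, 5.1, 82, 1, -43.3, 24.4, 5.1, 82, 1, -43.3, 24.4, 5.1, 82, 1, -43.3, 24.4, 5.1, 82, 1, -43.3, 24.4, 5.1, 82, 1, -43.3, 24.4, 5.1, 82, 1, -43.3, 24.4, 5.1, 82]'

```text
clock: 3.75
eef_pos: [524.7, -245.4, 140.1]
tcp_rot: [3.142, -0.0, 0.009]
contact_force: [-0.1, 0.5, 0.4]
opening: 0.999
```

Run:
```python
from rig import r
from h import *
s=r.sense(); rel(s,521,-247.5,110,-0.522);print(s["qpos"],s["contact_force"])
```

```text
tx,ty,tz cm -0.37 0.21 3.01 turn 30.43 (mod360 30.43 ) yaw 0.0092
[-4.40161548e-01  3.85059192e-01  1.81350196e+00  1.32871816e-04
  9.42653267e-01  1.12139919e+00] [-0.06494779  0.52250176  0.39153719]
```

Request:
move_arm --targets '[1, -0.1, 0.2, 3, 30.5, 1, -0.1, 0.2, 3, 30.5, 1, -0.1, 0.2, 3, 30.5, 1, -0.1, 0.2, 3, 30.5, 1, -0.1, 0.2, 3, 30.5, 1, -0.1, 0.2, 3, 30.5]'

```text
clock: 4.35
eef_pos: [523.2, -245.1, 110.3]
tcp_rot: [-3.142, -0.0, -0.514]
contact_force: [0.2, 0.3, -0.3]
opening: 0.999
```

Run:
```python
from rig import r
from h import *
s=r.sense(); rel(s,521,-247.5,32,-0.522);print(s["qpos"],s["contact_force"])
f=r.grab_frame("top");u,v=map(int,proj(f,[520,-248,60]))
a=cv2.resize(f["img"][v-50:v+50,u-50:u+50],(400,400),interpolation=cv2.INTER_CUBIC)
f=r.grab_frame("scene");u,v=map(int,proj(f,[520,-248,60]))
b=cv2.resize(f["img"][v-50:v+50,u-50:u+50],(400,400),interpolation=cv2.INTER_CUBIC)
cv2.imwrite("pics/g1.png",np.hstack([a,b]))
```

```text
tx,ty,tz cm -0.08 0.32 7.83 turn 0.44 (mod360 0.44 ) yaw -0.5143
[-4.40714621e-01  4.22706189e-01  1.83606740e+00 -5.24274015e-06
  8.82708006e-01  1.64436325e+00] [ 0.24189821  0.34057234 -0.34025837]
```

View pics/g1.png

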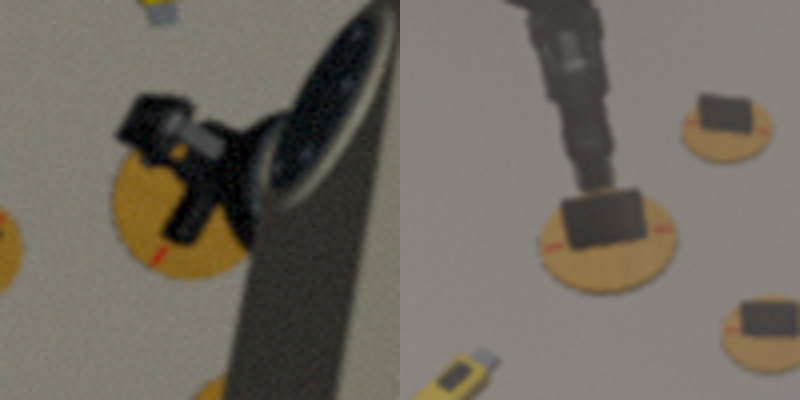

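Request:
move_arm --targets '[1, -0.1, 0.3, 0, 0.5, 1, -0.1, 0.3, 2, 0.5, 1, -0.1, 0.3, 4, 0.5, 1, -0.1, 0.3, 5.5, 0.5, 1, -0.1, 0.3, 6.7, 0.5, 1, -0.1, 0.3, 7.3, 0.5, 1, -0.1, 0.3, 7.7, 0.5, 1, -0.1, 0.3, 7.7, 0.5]'

```text
clock: 5.25
eef_pos: [520.8, -247.2, 33.1]
tcp_rot: [3.142, 0.0, -0.526]
contact_force: [-0.5, -0.3, 0.3]
opening: 0.996
```

Run:
```python
from rig import r
from h import *
s=r.sense(); rel(s,521,-247.5,32,-0.522);print(s["contact_force"])
f=r.grab_frame("scene");u,v=map(int,proj(f,[520,-248,60]))
b=cv2.resize(f["img"][v-50:v+50,u-50:u+50],(600,600),interpolation=cv2.INTER_CUBIC)
cv2.imwrite("pics/g2.png",b)
```

```text
tx,ty,tz cm 0.03 0.01 0.11 turn -0.21 (mod360 -0.21 ) yaw -0.5256
[-0.49490041 -0.32904542  0.2541175 ]
```

View pics/g2.png

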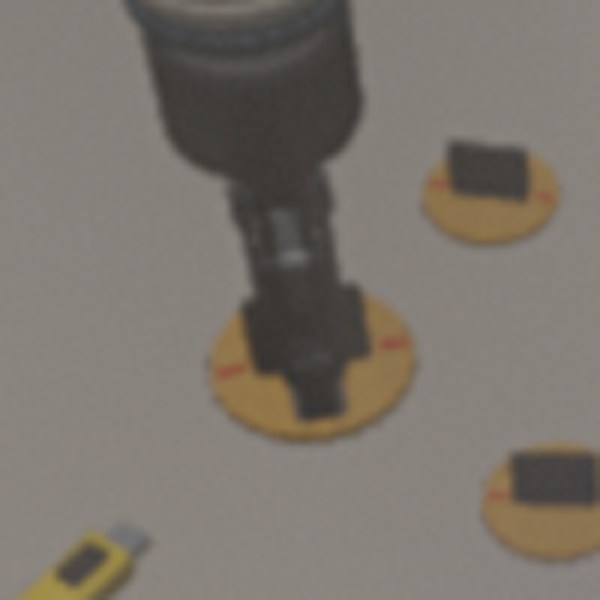

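Request:
move_arm --targets '[-1, 0, 0, 0, 0, -1, 0, 0, 0, 0, -1, 0, 0, 0, 0, -1, 0, 0, 0, 0, -1, 0, 0, 0, 0, -1, 0, 0, 0, 0, -1, 0, 0, 0, 0, -1, 0, 0, 0, 0]' --squeeze 80

```text
clock: 6.1
eef_pos: [520.6, -247.1, 33.1]
tcp_rot: [3.142, 0.001, -0.526]
contact_force: [-0.7, -0.7, -2.3]
opening: 0.15
```

Request:
move_arm --targets '[-1, 0, 0, -1, 0, -1, 0, 0, -3, 0, -1, 0, 0, -6, 0, -1, 0, 0, -10, 0, -1, 0, 0, -10, 0, -1, 0, 0, -10, 0]'

```text
clock: 6.7
eef_pos: [521.3, -247.5, 134.5]
tcp_rot: [-3.141, -0.002, -0.526]
contact_force: [0.0, 1.6, -2.5]
opening: 0.154
```

Run:
```python
from rig import r
from h import *
s=r.sense();print(s)
rel(s,533,80.3,143,1.115)
a,b=r.grab_frame("scene"),r.grab_frame("top")
for f in(a,b):
  for t in("ring_mid","ring_pins","ring"):print([(m["position"],m["conf"]) for m in r.mark_of(f,t)])
p=s["eef_pos"]
ims=[]
for f in(a,b):
  u,v=map(int,proj(f,[520,-248,120]));ims.append(cv2.resize(f["img"][v-60:v+60,u-60:u+60],(400,400),interpolation=cv2.INTER_CUBIC))
cv2.imwrite("pics/g3.png",np.hstack(ims))
```

```text
{'clock': 6.7, 'qpos': array([-4.45871282e-01,  3.88410386e-01,  1.82356634e+00, -1.18146789e-05,
        9.27173581e-01,  1.65069875e+00]), 'qvel': array([-0.00107391,  0.037653  ,  0.03237968, -0.00115763, -0.00540946,
        0.00031113]), 'joint_efforts': array([ 9.57872107e-04, -6.17059708e+01, -3.15879464e+01,  5.84158406e-04,
       -4.01695463e-03,  6.77676940e-05]), 'eef_pos': array([ 521.34567483, -247.53023449,  134.54169527]), 'tcp_rot': array([-3.14140715e+00, -2.43530680e-03, -5.25766848e-01]), 'contact_force': array([ 0.04563214,  1.59059985, -2.53185445]), 'wrist_torque': array([0.03546823, 0.06645542, 0.04034166]), 'opening': 0.1538335760061941}
tx,ty,tz cm -15.44 -28.94 -0.85 turn -94.01 (mod360 -94.01 ) yaw -0.5258
[([488.1, -126.0, 20.4], 0.89), ([521.7, -247.2, 131.0], 0.85), ([396.4, -281.6, 19.8], 0.73)]
[([521.2, -246.9, 113.2], 0.94), ([392.6, -279.7, 6.0], 0.85), ([490.9, -125.2, 6.6], 0.63)]
[([392.2, -279.0, -1.7], 0.82), ([521.9, -249.2, 101.9], 0.81), ([492.2, -131.8, -0.7], 0.69)]
[([519.9, -244.3, 134.7], 0.72), ([393.0, -282.4, 20.9], 0.62), ([489.8, -128.7, 22.3], 0.59)]
[([521.2, -246.5, 108.9], 0.81), ([390.1, -282.6, 8.0], 0.69), ([486.5, -132.1, 5.7], 0.62)]
[([489.5, -126.1, 2.3], 0.94), ([519.4, -245.6, 99.6], 0.87), ([397.6, -276.9, -0.4], 0.71)]
```

View pics/g3.png

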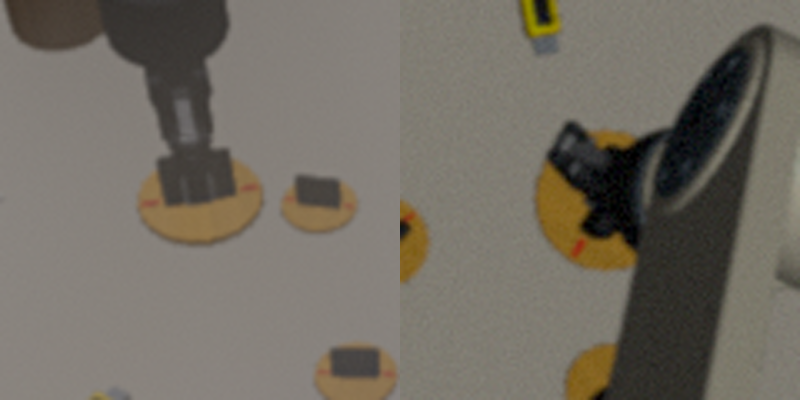

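Request:
move_arm --targets '[-1, -1, -2, -0.8, -8, -1, -3, -5, -0.8, -16, -1, -5, -9, -0.8, -24, -1, -7, -13, -0.8, -32, -1, -9, -17, -0.8, -40, -1, -11, -20.5, -0.8, -48, -1, -12.7, -24, -0.8, -56, -1, -14, -26.5, -0.8, -64, -1, -15, -28.3, -0.8, -72, -1, -15.4, -28.9, -0.8, -80]'

```text
clock: 8.1
eef_pos: [532.6, 82.1, 141.0]
tcp_rot: [-3.141, -0.0, 0.878]
contact_force: [-0.7, -0.4, -2.6]
opening: 0.15
```

Run:
```python
from rig import r
from h import *
s=r.sense();print(s["contact_force"],s["opening"],s["qpos"])
rel(s,532.9,79.8,118,1.115)
```

```text
[-0.66702587 -0.38539846 -2.5506321 ] 0.1502271161238711 [1.49917631e-01 3.28176047e-01 1.89916126e+00 5.07356877e-04
 9.14395679e-01 8.42195275e-01]
tx,ty,tz cm -0.16 0.17 2.3 turn -13.57 (mod360 -13.57 ) yaw 0.8782
```

Request:
move_arm --targets '[-1, -0.1, 0.1, 0.5, -7, -1, -0.1, 0.1, 1, -13.5, -1, -0.1, 0.1, 1.5, -13.5, -1, -0.1, 0.1, 2, -13.5, -1, -0.1, 0.1, 2.5, -13.5, -1, -0.1, 0.1, 2.5, -13.5, -1, -0.1, 0.1, 2.5, -13.5]'

```text
clock: 8.8
eef_pos: [532.7, 78.5, 116.2]
tcp_rot: [-3.141, 0.0, 1.105]
contact_force: [0.3, -0.1, -2.1]
opening: 0.148
```

Run:
```python
from rig import r
from h import *
s=r.sense();print(s["contact_force"],s["wrist_torque"],s["opening"],s["tcp_rot"])
rel(s,532.9,79.8,90,1.115)
a,b=r.grab_frame("scene"),r.grab_frame("top")
for f in(a,b):
  for t in("ring_mid","ring_pins","ring","hub"):print([(m["position"],m["conf"]) for m in r.mark_of(f,t)])
ims=[]
for f in(a,b):
  u,v=map(int,proj(f,[533,80,90]));ims.append(cv2.resize(f["img"][v-60:v+60,u-60:u+60],(400,400),interpolation=cv2.INTER_CUBIC))
cv2.imwrite("pics/g4.png",np.hstack(ims))
```

```text
[ 0.28603133 -0.09849936 -2.05545219] [-0.05102702  0.02074409 -0.02320893] 0.14826354251569013 [-3.14133580e+00  1.97514178e-04  1.10517282e+00]
tx,ty,tz cm 0.12 -0.04 2.62 turn -0.56 (mod360 -0.56 ) yaw 1.1052
[([529.9, 77.3, 111.1], 0.89), ([488.8, -124.3, 23.6], 0.64), ([394.2, -281.1, 19.6], 0.57)]
[([488.5, -129.9, 8.2], 0.9), ([533.5, 76.9, 92.8], 0.75), ([391.5, -279.4, 5.9], 0.56)]
[([393.4, -279.7, -0.2], 0.9), ([534.3, 75.2, 86.5], 0.89), ([493.5, -128.8, -2.6], 0.68)]
[([528.2, 76.0, 53.3], 0.95)]
[([489.5, -128.2, 24.3], 0.78)]
[([387.2, -281.0, 7.3], 0.84), ([486.5, -128.0, 2.2], 0.65)]
[([393.7, -279.3, -2.8], 0.94), ([487.9, -126.9, 1.7], 0.82)]
[]
```

View pics/g4.png

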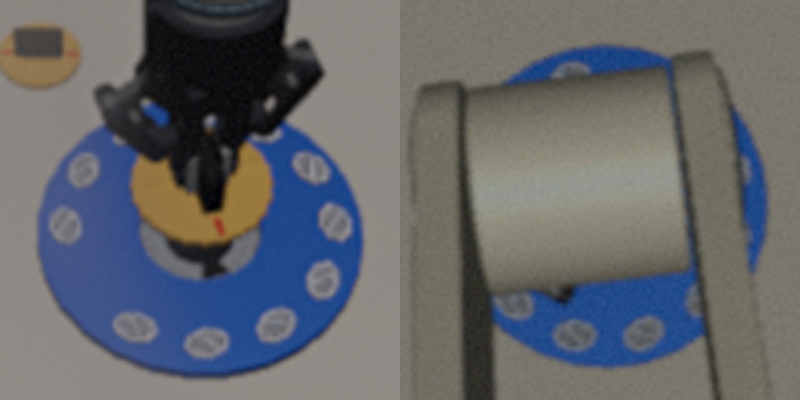

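Request:
move_arm --targets '[-1, 0.1, 0, 0.8, -0.5, -1, 0.1, 0, 1.6, -0.5, -1, 0.1, 0, 2.3, -0.5, -1, 0.1, 0, 2.6, -0.5, -1, 0.1, 0, 2.6, -0.5]'

```text
clock: 9.8
eef_pos: [532.7, 79.4, 89.4]
tcp_rot: [-3.14, 0.001, 1.115]
contact_force: [-0.5, -1.0, -3.8]
opening: 0.147
```

Request:
move_arm --targets '[-1, 0, 0, 0.2, 0, -1, 0, 0, 0.4, 0, -1, 0, 0, 0.6, 0, -1, 0, 0, 0.7, 0, -1, 0, 0, 0.7, 0]'

```text
clock: 10.3
eef_pos: [533.1, 79.5, 83.2]
tcp_rot: [-3.141, 0.0, 1.115]
contact_force: [-0.2, 1.0, -2.9]
opening: 0.149
```

Request:
move_arm --targets '[-1, 0, 0, 0.15, 0, -1, 0, 0, 0.3, 0, -1, 0, 0, 0.45, 0, -1, 0, 0, 0.5, 0, -1, 0, 0, 0.5, 0]'

```text
clock: 10.8
eef_pos: [533.1, 79.5, 78.2]
tcp_rot: [-3.141, 0.0, 1.115]
contact_force: [-0.2, 0.1, -2.7]
opening: 0.148
```

Run:
```python
from rig import r
from h import *
s=r.sense();print(s["contact_force"],s["wrist_torque"],s["opening"],s["tcp_rot"],s["eef_pos"])
rel(s,532.9,79.8,78,1.115)
```

```text
[-0.1688863   0.0562583  -2.68626865] [ 0.00192543 -0.0327243  -0.03125598] 0.1483455457047198 [-3.14138500e+00  1.40871280e-04  1.11489813e+00] [533.10934141  79.48814187  78.15315738]
tx,ty,tz cm 0.02 -0.03 0.02 turn -0.01 (mod360 -0.01 ) yaw 1.1149
```

Request:
move_arm --targets '[-1, 0, 0, 0.1, 0, -1, 0, 0, 0.2, 0, -1, 0, 0, 0.3, 0, -1, 0, 0, 0.3, 0]'

```text
clock: 11.2
eef_pos: [533.1, 79.5, 75.1]
tcp_rot: [-3.141, 0.0, 1.115]
contact_force: [0.4, 0.2, -2.1]
opening: 0.149
```

Request:
move_arm --targets '[-1, 0, 0, 0.1, 0, -1, 0, 0, 0.2, 0, -1, 0, 0, 0.3, 0, -1, 0, 0, 0.3, 0]'

```text
clock: 11.6
eef_pos: [533.1, 79.5, 72.1]
tcp_rot: [-3.141, 0.0, 1.115]
contact_force: [-0.2, -0.2, -3.2]
opening: 0.147
```

Request:
move_arm --targets '[-1, 0, 0, 0.1, 0, -1, 0, 0, 0.2, 0, -1, 0, 0, 0.3, 0, -1, 0, 0, 0.4, 0, -1, 0, 0, 0.4, 0]'

```text
clock: 12.1
eef_pos: [533.3, 79.5, 68.3]
tcp_rot: [3.142, -0.0, 1.115]
contact_force: [0.4, -0.1, 3.4]
opening: 0.151
```

Request:
move_arm --targets '[-1, 0, 0, 0.1, 0, -1, 0, 0, 0.2, 0, -1, 0, 0, 0.3, 0, -1, 0, 0, 0.4, 0, -1, 0, 0, 0.46, 0, -1, 0, 0, 0.46, 0]'

```text
clock: 12.7
eef_pos: [533.3, 79.5, 63.9]
tcp_rot: [3.142, -0.0, 1.115]
contact_force: [-1.8, 0.1, 7.3]
opening: 0.146
```

Run:
```python
from rig import r
from h import *
s=r.sense();print(s["contact_force"],s["wrist_torque"],s["opening"],s["tcp_rot"],s["eef_pos"])
f=r.grab_frame("scene")
u,v=map(int,proj(f,[533,80,90]));cv2.imwrite("pics/g5.png",cv2.resize(f["img"][v-60:v+60,u-60:u+60],(500,500),interpolation=cv2.INTER_CUBIC))
```

```text
[-1.77027636  0.09334732  7.31647108] [-0.01072926  0.58219754  0.02363157] 0.14565513386422446 [ 3.14150372e+00 -3.47158712e-05  1.11496227e+00] [533.25235097  79.49961283  63.8811694 ]
```

View pics/g5.png

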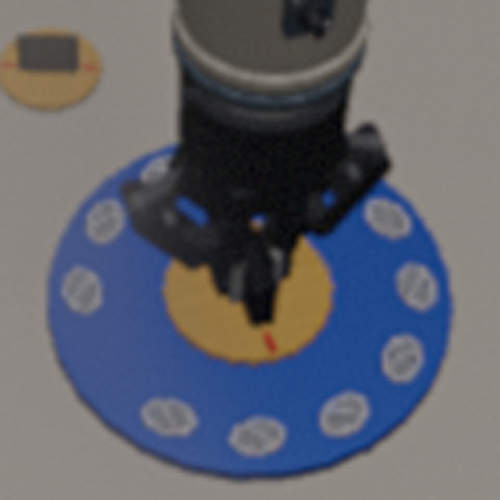

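Request:
move_arm --targets '[-1, -0.03, -0.06, 0.03, 0, -1, -0.03, -0.06, 0.05, 0, -1, -0.03, -0.06, 0.05, 0]'

```text
clock: 13.05
eef_pos: [533.3, 79.5, 63.7]
tcp_rot: [3.14, -0.001, 1.115]
contact_force: [-1.1, -0.1, 7.3]
opening: 0.154
```

Run:
```python
from rig import r
s=r.sense();print(s["contact_force"],s["wrist_torque"],s["opening"],s["tcp_rot"],s["eef_pos"])
```

```text
[-1.10484327 -0.08947551  7.26935513] [-0.08589527  0.39135114  0.0304098 ] 0.1541216342763469 [ 3.14032994e+00 -7.29695258e-04  1.11492278e+00] [533.27786808  79.50252834  63.66274627]
```

Request:
move_arm --targets '[-1, 0, 0, 0, 2, -1, 0, 0, 0, 5, -1, 0, 0, 0, 8, -1, 0, 0, 0, 11, -1, 0, 0, 0, 14, -1, 0, 0, 0, 14]'

```text
clock: 13.65
eef_pos: [533.5, 79.5, 63.8]
tcp_rot: [3.14, -0.001, 0.869]
contact_force: [-1.0, -1.6, 7.9]
opening: 0.146
```

Run:
```python
from rig import r
s=r.sense();print(s["contact_force"],s["wrist_torque"],s["opening"],s["tcp_rot"],s["eef_pos"])
```

```text
[-1.03600817 -1.56494994  7.88484522] [-0.20156713  0.30874226 -0.14603226] 0.1457808688393647 [ 3.14022592e+00 -1.23138515e-03  8.68893679e-01] [533.48661263  79.47788488  63.75419957]
```

Request:
move_arm --targets '[-1, 0, 0, 0, 5, -1, 0, 0, 0, 10, -1, 0, 0, 0, 15, -1, 0, 0, 0, 20, -1, 0, 0, 0, 25, -1, 0, 0, 0, 30, -1, 0, 0, 0, 30]'

```text
clock: 14.35
eef_pos: [533.5, 79.6, 63.8]
tcp_rot: [3.141, -0.002, 0.344]
contact_force: [-1.7, -0.7, 8.2]
opening: 0.15
```

Run:
```python
from rig import r
s=r.sense();print(s["contact_force"],s["wrist_torque"],s["opening"],s["tcp_rot"],s["eef_pos"])
```

```text
[-1.70009062 -0.68770428  8.23330559] [-0.04287798  0.25163401 -0.2102034 ] 0.15005266532700717 [ 3.14112998e+00 -1.86242299e-03  3.43960809e-01] [533.50700024  79.58374763  63.75352182]
```

Request:
move_arm --targets '[-1, 0, 0, 0, 5, -1, 0, 0, 0, 10, -1, 0, 0, 0, 15, -1, 0, 0, 0, 20, -1, 0, 0, 0, 25, -1, 0, 0, 0, 30, -1, 0, 0, 0, 30]'

```text
clock: 15.05
eef_pos: [533.5, 79.7, 63.8]
tcp_rot: [-3.141, -0.002, -0.18]
contact_force: [-0.8, -0.4, 7.6]
opening: 0.15
```

Run:
```python
from rig import r
s=r.sense();print(s["contact_force"],s["wrist_torque"],s["opening"],s["tcp_rot"],s["eef_pos"])
```

```text
[-0.75465626 -0.39006388  7.63440828] [ 0.05739632  0.19192875 -0.19076727] 0.1498132705145074 [-3.14086539e+00 -1.90290259e-03 -1.79799470e-01] [533.54860219  79.67569814  63.78094058]
```

Request:
move_arm --targets '[-1, 0, 0, 0, 2, -1, 0, 0, 0, 4, -1, 0, 0, 0, 6, -1, 0, 0, 0, 7, -1, 0, 0, 0, 7]'

```text
clock: 15.55
eef_pos: [533.5, 79.7, 63.8]
tcp_rot: [-3.141, -0.002, -0.299]
contact_force: [0.6, 0.2, 7.9]
opening: 0.151
```

Run:
```python
from rig import r
s=r.sense();print(s["contact_force"],s["wrist_torque"],s["opening"],s["tcp_rot"],s["eef_pos"])
```

```text
[0.59656406 0.1740982  7.94106555] [0.13707194 0.28308666 0.03652107] 0.15125743891634638 [-3.14064697e+00 -1.82932647e-03 -2.99278466e-01] [533.54184459  79.7210223   63.78500005]
```

Request:
move_arm --targets '[-1, 0, 0, 0, 1, -1, 0, 0, 0, 2, -1, 0, 0, 0, 2]'

```text
clock: 15.85
eef_pos: [533.6, 79.7, 63.8]
tcp_rot: [-3.141, -0.002, -0.334]
contact_force: [0.1, -0.3, 8.1]
opening: 0.148
```

Run:
```python
from rig import r
s=r.sense();print(s["contact_force"],s["wrist_torque"],s["opening"],s["tcp_rot"],s["eef_pos"])
```

```text
[ 0.10105703 -0.28160194  8.1471892 ] [0.13385191 0.27205711 0.12523661] 0.14765516418049124 [-3.14059254e+00 -1.83003173e-03 -3.34081328e-01] [533.57075527  79.70950906  63.80892314]
```

Request:
move_arm --targets '[-1, 0, 0, 0, 1, -1, 0, 0, 0, 1]'

```text
clock: 16.05
eef_pos: [533.4, 79.6, 63.8]
tcp_rot: [-3.141, -0.002, -0.351]
contact_force: [-1.1, -1.4, 7.9]
opening: 0.145
```

Run:
```python
from rig import r
s=r.sense();print(s["contact_force"],s["wrist_torque"],s["opening"],s["tcp_rot"],s["eef_pos"])
```

```text
[-1.10459251 -1.39518355  7.92318505] [0.01967057 0.26180791 0.12895357] 0.1451159955917894 [-3.14085682e+00 -1.62428016e-03 -3.51381457e-01] [533.41942019  79.57901114  63.76540026]
```

Request:
move_arm --targets '[-1, 0, 0, 0, 1, -1, 0, 0, 0, 1]'

```text
clock: 16.25
eef_pos: [533.2, 79.4, 63.7]
tcp_rot: [-3.141, -0.001, -0.369]
contact_force: [-1.0, -2.4, 8.9]
opening: 0.149
```

Run:
```python
from rig import r
s=r.sense();print(s["contact_force"],s["wrist_torque"],s["opening"],s["tcp_rot"],s["eef_pos"])
```

```text
[-0.97397093 -2.38865     8.8618729 ] [-0.14726078  0.314294    0.17796134] 0.14895067175205542 [-3.14125349e+00 -1.40086844e-03 -3.68658259e-01] [533.24543584  79.37618494  63.73318605]
```

Request:
move_arm --targets '[-1, 0, 0, 0, 1, -1, 0, 0, 0, 1]'

```text
clock: 16.45
eef_pos: [533.0, 79.2, 63.7]
tcp_rot: [3.141, -0.001, -0.386]
contact_force: [-1.9, -2.7, 9.3]
opening: 0.151
```

Run:
```python
from rig import r
s=r.sense();print(s["contact_force"],s["wrist_torque"],s["opening"],s["tcp_rot"],s["eef_pos"])
```

```text
[-1.85543351 -2.72826483  9.30645272] [-0.36800955  0.36010696  0.14709782] 0.15146572606347775 [ 3.14147718e+00 -1.09661531e-03 -3.85987665e-01] [533.01295136  79.15125391  63.70078486]
```

Request:
move_arm --targets '[-1, 0, 0, 0, 0.7, -1, 0, 0, 0, 0.7]'

```text
clock: 16.65
eef_pos: [532.9, 79.0, 63.7]
tcp_rot: [3.141, -0.001, -0.398]
contact_force: [-2.6, -4.0, 9.5]
opening: 0.147
```

Run:
```python
from rig import r
s=r.sense();print(s["contact_force"],s["wrist_torque"],s["opening"],s["tcp_rot"],s["eef_pos"])
```

```text
[-2.59507676 -4.02781538  9.4768798 ] [-0.51393036  0.48583868  0.25869618] 0.14718259222847074 [ 3.14112928e+00 -9.72432166e-04 -3.97836224e-01] [532.88476705  78.97034957  63.67566811]
```

Request:
move_arm --targets '[-1, 0, 0, 0, 1, -1, 0, 0, 0, 1]'

```text
clock: 16.85
eef_pos: [532.7, 78.7, 63.6]
tcp_rot: [3.141, -0.001, -0.415]
contact_force: [-2.1, -5.6, 10.0]
opening: 0.15
```

Run:
```python
from rig import r
s=r.sense();print(s["contact_force"],s["wrist_torque"],s["opening"],s["tcp_rot"],s["eef_pos"])
```

```text
[-2.06058808 -5.59082751  9.99157511] [-0.82657739  0.52956547  0.27100711] 0.14955717679654687 [ 3.14059608e+00 -7.41320083e-04 -4.15214626e-01] [532.66588572  78.74730299  63.63935446]
```

Request:
move_arm --targets '[-1, 0, 0, 0, 1, -1, 0, 0, 0, 1]'

```text
clock: 17.05
eef_pos: [532.6, 78.6, 63.6]
tcp_rot: [3.14, -0.001, -0.432]
contact_force: [-1.4, -7.3, 11.7]
opening: 0.151
```

Run:
```python
from rig import r
s=r.sense();print(s["contact_force"],s["wrist_torque"],s["opening"],s["tcp_rot"],s["eef_pos"])
```

```text
[-1.43040527 -7.32942635 11.67582954] [-0.92253147  0.55924714  0.49842795] 0.15121229555575044 [ 3.14023953e+00 -7.30816926e-04 -4.32156092e-01] [532.57230451  78.58674994  63.64141789]
```

Request:
move_arm --targets '[-1, 0, 0, 0, -1, -1, 0, 0, 0, -2, -1, 0, 0, 0, -2]'

```text
clock: 17.35
eef_pos: [532.9, 78.7, 63.7]
tcp_rot: [3.141, -0.001, -0.397]
contact_force: [-2.5, -5.5, 8.7]
opening: 0.15
```

Run:
```python
from rig import r
s=r.sense();print(s["contact_force"],s["wrist_torque"],s["opening"],s["tcp_rot"],s["eef_pos"])
```

```text
[-2.47971008 -5.5004462   8.73976586] [-0.82763904  0.39303918  0.11339069] 0.14978351877404558 [ 3.14096631e+00 -1.06074569e-03 -3.97379394e-01] [532.90592813  78.71296108  63.66814586]
```

Request:
move_arm --targets '[-1, 0, 0, -0.1, 0, -1, 0, 0, -0.2, 0, -1, 0, 0, -0.25, 0, -1, 0, 0, -0.25, 0]'

```text
clock: 17.75
eef_pos: [532.9, 78.7, 65.8]
tcp_rot: [3.141, -0.001, -0.398]
contact_force: [-0.9, -5.4, 4.1]
opening: 0.15
```

Run:
```python
from rig import r
s=r.sense();print(s["contact_force"],s["wrist_torque"],s["opening"],s["tcp_rot"],s["eef_pos"])
```

```text
[-0.93125835 -5.3530744   4.13250137] [-0.74105234  0.16697602  0.07296466] 0.14978085542110733 [ 3.14092042e+00 -1.07319803e-03 -3.97811971e-01] [532.91161996  78.73641917  65.81414098]
```

Request:
move_arm --targets '[-1, 0.02, 0.06, -0.05, 0, -1, 0.02, 0.06, -0.1, 0, -1, 0.02, 0.06, -0.1, 0]'

```text
clock: 18.05
eef_pos: [532.9, 78.7, 66.8]
tcp_rot: [-3.142, -0.001, -0.398]
contact_force: [0.6, -4.7, 4.1]
opening: 0.151
```

Run:
```python
from rig import r
s=r.sense();print(s["contact_force"],s["wrist_torque"],s["opening"],s["tcp_rot"],s["eef_pos"])
```

```text
[ 0.60115498 -4.70987142  4.05983647] [-0.51414398 -0.03183901  0.03474516] 0.15087413064630356 [-3.14155209e+00 -7.80667680e-04 -3.98100877e-01] [532.8706327   78.6892924   66.84318118]
```

Request:
move_arm --targets '[-1, 0, 0, -0.05, 0, -1, 0, 0, -0.1, 0, -1, 0, 0, -0.1, 0]'

```text
clock: 18.35
eef_pos: [532.8, 78.7, 67.8]
tcp_rot: [3.142, -0.001, -0.398]
contact_force: [2.3, -4.6, 1.6]
opening: 0.151
```

Run:
```python
from rig import r
s=r.sense();print(s["contact_force"],s["wrist_torque"],s["opening"],s["tcp_rot"],s["eef_pos"])
```

```text
[ 2.34951266 -4.55595159  1.55867819] [-0.73686504 -0.20945484 -0.02294995] 0.15125485236723044 [ 3.14158063e+00 -6.30482220e-04 -3.98120533e-01] [532.78924797  78.70453233  67.79334489]
```

Request:
move_arm --targets '[-1, 0, 0, -0.05, 0, -1, 0, 0, -0.05, 0]'

```text
clock: 18.55
eef_pos: [532.8, 78.7, 68.1]
tcp_rot: [-3.142, -0.001, -0.398]
contact_force: [1.6, -5.5, 0.3]
opening: 0.149
```

Run:
```python
from rig import r
from h import *
s=r.sense();print(s["contact_force"],s["wrist_torque"],s["opening"],s["tcp_rot"],s["eef_pos"])
f=r.grab_frame("scene")
u,v=map(int,proj(f,[533,80,90]));cv2.imwrite("pics/g6.png",cv2.resize(f["img"][v-60:v+60,u-60:u+60],(500,500),interpolation=cv2.INTER_CUBIC))
```

```text
[ 1.56813404 -5.46310158  0.27054861] [-0.701362   -0.33059594  0.01992814] 0.14875881173457645 [-3.14156551e+00 -6.10530258e-04 -3.98177260e-01] [532.77833856  78.71337995  68.1267568 ]
```

View pics/g6.png

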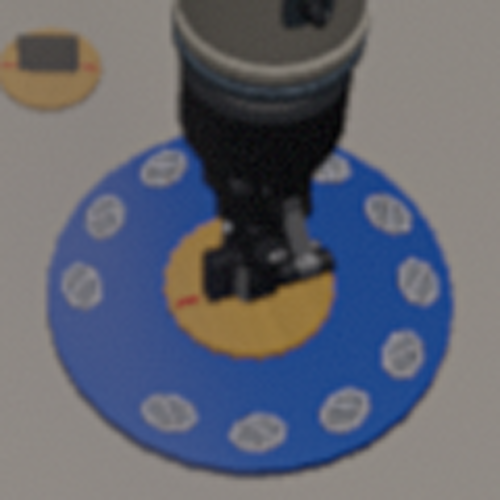

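Request:
move_arm --targets '[-1, 0, 0.1, -0.05, 0, -1, 0, 0.1, -0.05, 0, -1, 0, 0.1, -0.05, 0]'

```text
clock: 18.9
eef_pos: [532.7, 78.5, 68.3]
tcp_rot: [-3.14, -0.001, -0.399]
contact_force: [5.5, 0.4, -6.9]
opening: 0.151
```

Run:
```python
from rig import r
from h import *
s=r.sense();print(s["contact_force"],s["wrist_torque"],s["opening"],s["tcp_rot"],s["eef_pos"])
```

```text
[ 5.46760219  0.36623023 -6.86254087] [ 0.28526455 -0.77240739  0.02754558] 0.151288224148375 [-3.14030752e+00 -6.62965101e-04 -3.98605293e-01] [532.67023924  78.53429962  68.27331801]
```

Request:
move_arm --targets '[-1, 0.03, -0.02, 0.04, 0, -1, 0.05, -0.03, 0.04, 0, -1, 0.05, -0.03, 0.04, 0]'

```text
clock: 19.2
eef_pos: [532.6, 78.5, 68.2]
tcp_rot: [-3.141, 0.0, -0.398]
contact_force: [2.8, 3.9, -3.2]
opening: 0.152
```

Run:
```python
from rig import r
from h import *
s=r.sense();print(s["contact_force"],s["wrist_torque"],s["opening"],s["tcp_rot"],s["eef_pos"])
```

```text
[ 2.76750729  3.93562471 -3.22867783] [ 0.62467618 -0.36577364  0.05024636] 0.15232264060798664 [-3.14104514e+00  2.99660383e-04 -3.98479745e-01] [532.63054754  78.46890413  68.19023417]
```

Vertical force is at the carried-weight level again, so the springs hold the ring against the notch roof. Releasing.

Request:
move_arm --targets '[-0.5, 0, 0, 0, 0, -0.3, 0, 0, 0, 0, -0.1, 0, 0, 0, 0, 0.1, 0, 0, 0, 0, 0.1, 0, 0, 0, 0]'

```text
clock: 19.7
eef_pos: [532.6, 77.9, 68.3]
tcp_rot: [3.141, 0.0, -0.398]
contact_force: [-0.4, -0.7, 0.0]
opening: 0.55
```

Run:
```python
from rig import r
from h import *
s=r.sense();print(s["contact_force"],s["wrist_torque"],s["opening"],s["tcp_rot"],s["eef_pos"])
```

```text
[-0.4289831  -0.69070934  0.00856808] [0.02932716 0.00975693 0.0066936 ] 0.549746924562076 [ 3.14146075e+00  1.21225597e-04 -3.98357215e-01] [532.57010757  77.9419126   68.30467053]
```

Request:
move_arm --targets '[0.1, 0, 0, -1, 0, 0.1, 0, 0, -3, 0, 0.1, 0, 0, -6, 0, 0.1, 0, 0, -10, 0, 0.1, 0, 0, -14, 0, 0.1, -5, 0, -16, 0, 0.1, -9, 0, -16, 0, 0.1, -14, 0, -16, 0, 0.1, -19, 0, -16, 0, 0.1, -23, 0, -16, 0]'

```text
clock: 20.7
eef_pos: [318.2, 167.4, 228.8]
tcp_rot: [-3.141, 0.0, -0.399]
contact_force: [-0.4, 0.8, -0.4]
opening: 0.55
```

Run:
```python
from rig import r
from h import *
s=r.sense();print(s["contact_force"],s["eef_pos"])
a,b=r.grab_frame("scene"),r.grab_frame("top")
for f in(a,b):
  for t in("ring_mid","ring_pins","ring","hub"):print([(m["position"],m["conf"]) for m in r.mark_of(f,t)])
ims=[]
for f in(a,b):
  u,v=map(int,proj(f,[533,80,70]));ims.append(cv2.resize(f["img"][v-60:v+60,u-60:u+60],(400,400),interpolation=cv2.INTER_CUBIC))
cv2.imwrite("pics/g7.png",np.hstack(ims))
```

```text
[-0.36844052  0.84019679 -0.39226248] [318.22004424 167.38011771 228.76384665]
[([490.8, -124.2, 21.5], 0.93), ([531.3, 78.4, 66.9], 0.8), ([397.4, -281.6, 19.4], 0.53)]
[([532.4, 80.6, 47.2], 0.96), ([486.3, -125.0, 10.9], 0.86), ([394.2, -278.4, 7.9], 0.86)]
[([490.2, -128.2, 1.0], 0.92), ([393.4, -279.6, 2.9], 0.7), ([532.7, 76.5, 40.1], 0.61)]
[([530.9, 76.0, 49.8], 0.96), ([531.2, 81.2, 6.5], 0.58)]
[([532.1, 83.6, 68.2], 0.93), ([490.3, -129.8, 21.5], 0.8)]
[([488.7, -128.7, 3.9], 0.86), ([395.9, -281.3, 5.7], 0.63), ([531.3, 80.3, 46.1], 0.56)]
[([394.8, -279.1, 0.2], 0.84), ([531.2, 79.8, 37.4], 0.69), ([493.0, -126.6, -1.0], 0.56)]
[([528.8, 80.3, 67.4], 0.19)]
```

View pics/g7.png

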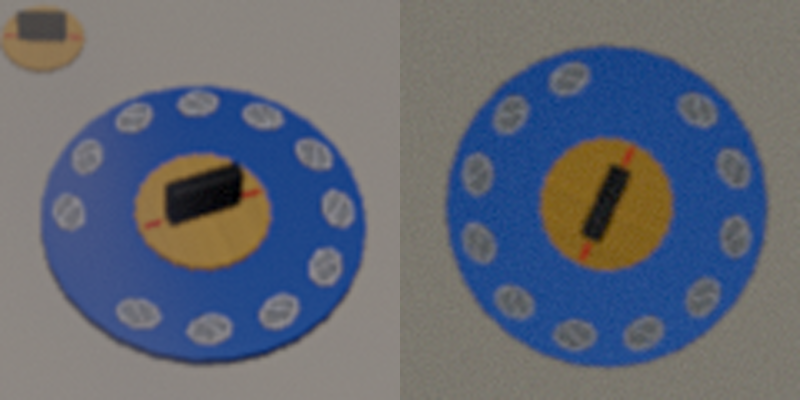

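Run:
```python
from rig import r
from h import *
s=4;h=55;cx,cy=532.,79.5
for nm in("top","scene"):
    fs=[r.grab_frame(nm) for _ in range(4)];f=fs[0]
    im=np.mean([g["img"].astype(float) for g in fs],0).astype(np.float32)
    n=int(2*h*s)+1
    for z in(64,):
        P=np.array([[proj(f,[cx+h-i/s,cy+h-j/s,z]) for j in range(n)] for i in range(n)],np.float32)
        R=cv2.remap(im,P[...,0],P[...,1],cv2.INTER_CUBIC)
        B,G,Rr=[R[...,k] for k in range(3)]
        w=(B<0.8*Rr).astype(np.uint8)
        c=max(cv2.findContours(w,cv2.RETR_EXTERNAL,cv2.CHAIN_APPROX_NONE)[0],key=cv2.contourArea)
        e,ax,an=cv2.fitEllipse(cv2.convexHull(c));rx,ry=cx+h-e[1]/s,cy+h-e[0]/s
        yy,xx=np.mgrid[:n,:n];X=cx+h-yy/s;Y=cy+h-xx/s;rr=np.hypot(X-rx,Y-ry)
        red=(rr<40)&(rr>27)&(G<0.62*Rr)&(B<0.7*Rr)
        th=np.arctan2(Y-ry,X-rx)[red]
        print(nm,"flange",round(rx,1),round(ry,1),np.array(ax)/s,"red",red.sum(),np.angle(np.mean(np.exp(2j*th)))/2 if red.any() else None)
    for t in("ring_mid","ring_pins","cutter","jar","dish"):print(t,[(m["position"],m["conf"]) for m in r.mark_of(f,t)][:3])
print(r.sense()["clock"])
```

```text
top flange 533.0 78.9 [84.71671295 85.01482391] red 2498 -0.3991481881362281
ring_mid [([393.3, -278.4, 19.8], 0.83), ([532.0, 82.4, 64.9], 0.67), ([489.7, -126.8, 25.8], 0.59)]
ring_pins [([487.8, -128.6, 2.9], 0.92), ([532.4, 79.7, 45.7], 0.87), ([391.0, -281.3, 6.0], 0.66)]
cutter [([691.5, -223.0, -1.4], 0.77)]
jar [([616.5, 317.6, 0.9], 0.91)]
dish [([434.5, 319.8, -0.1], 0.62)]
scene flange 534.7 80.3 [85.3812561  87.08584595] red 1858 -0.3762519904173752
ring_mid [([397.4, -280.4, 20.7], 0.9), ([534.0, 78.2, 62.3], 0.83), ([488.2, -125.2, 19.7], 0.65)]
ring_pins [([393.2, -279.0, 8.4], 0.7), ([491.0, -125.0, 5.4], 0.6)]
cutter [([689.6, -223.4, 1.0], 0.68)]
jar [([617.3, 319.1, 1.3], 0.56), ([530.0, 80.4, 2.1], 0.16)]
dish [([434.3, 313.9, 2.4], 0.71), ([532.7, 79.3, 64.5], 0.64)]
22.1
```

```bash
python3 -c "
from rig import r
print(r.sign_off())"
```

```text
the job is handed in; nothing more can be done
None
```

I gripped the largest brass ring by its bar and lowered it through the two entry gaps, with no contact with the lip felt. I pressed it about 8 mm into the springs and twisted it clockwise about 88° to the stop. Peak twist there was about 0.5 N m, with about 7 N of sideways force. I then backed off 2°, let the ring spring up, released it and moved the arm clear.

**Height:** With the ring still gripped, its underside came to about 35 mm, which is the locked level. Pulling up a little further met a solid limit (about 4 N below the carried weight). I took that as the notch roof.

**After release:**
- The wrist force went to zero and the ring did not move.
- The red marks point to -0.40 rad in the top view, the same angle as when I let go.
- The ring sits centred in the disc and looks level.
- The cutter, jar and dish are where they were, within measuring error.

**What disagreed:**
- The trained network's height readings for the ring scattered. `ring_mid` read 62 to 68 mm, where 67 means locked, and `ring_pins` read 46 to 47 mm, where 45 means locked. I relied on the arm's height and the pull-up for the lock.
- The two cameras differed by 2 to 3 mm in position.
- The two cameras differed by 0.02 rad in angle (scene view -0.38).

The job was handed in at about 22 s.

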